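# Switch over the laser driver and hold its recessed interlock reset

### The arm

A 7-joint arm with a two-finger parallel gripper is mounted at the origin on the work surface. World frame = base frame: x ahead of the robot, y to its left, z up, the work surface at z = 0. Lengths are in mm, angles in rad, forces in N, time in s.
With the tool pointing down it reaches from about 425 to 1025 mm from the base axis. Payload 3.6 kg.
Tool frame: the origin (TCP) lies between the finger pads; the fingertips stand 25 mm ahead of it and the grasp point (between the pads) lies 6 mm ahead of it; z points along the fingers, x is the direction in which the jaws open and shut, and the axes are right-handed (so a half turn about z gives the same grasp; the last joint's range is limited). The gripper opens to 85 mm and grips with 20 to 120 N. Pads are 22 mm wide; open, the fingers measure 114 mm over their backs; the gripper's body (76 mm by 85 mm) begins 54 mm behind the grasp point. The pads swing forward as they close: fully open they stand 13 mm farther back than shut.
Start: joints at [-1.278, 0.591, 0.048, 1.609, -0.033, 0.943, -0.034], TCP at [273.485, 671.443, 256.302] pointing down, gripper open.
Joint ranges: [-2.69, 2.69], [-0.47, 2.24], [-1.27, 1.36], [0.19, 2.51], [-1.53, 4.68], [0.08, 2.07], [-3.09, 3.09]. Speed limits (rad/s): [2.57, 2.57, 3.14, 3.14, 3.14, 3.14, 3.14].

### API

Orientations are given as a unit quaternion [x, y, z, w].
In Python, from station import readout, viewer, workorder gives the robot as it stands.
- The arm moves only by the tool play_rows, never from a script. Its argument "increments" is a list of rows, each a list of 7 numbers: the shift along the tool's x, y, z in mm, then the turn, a rotation vector about the tool's x, y, z in degrees, then the closure in counts, from 0 (fully open) to 255 (shut). A call has exactly 10 rows; each row is the pose to reach, as a shift and turn from the pose measured when the call began, along the tool's axes at that moment; what a row does not reach only later rows make up. A row lasts 1/8 s, in which the tool goes at most 62.5 mm and 10.7 degrees, less where a joint would pass 70% of its speed; a pose out of reach is approached as far as the arm can. A call with a gripper value outside its range is refused whole. The fingers move at their own pace and stop on an object; "grip_force" is the grip in N (left out, the last holds). Time passes only in rows, so rows that repeat a pose let the fingers close, or fill a call up. It gives the time, the measured TCP pose, the force and the opening at its end, in the units of the state.
- readout.state(): the state, without advancing time (a new reading comes with each control period).
- viewer.snapshot(name): name is "side" or "top" or "wrist"; returns a dict with "image" (384x512x3 uint8, blue, green, red), "intrinsics" (3x3 intrinsics, pixels), "world_to_cam" (4x4, takes a point from world to camera coordinates). Camera axes: x right, y up, looking along -z (the intrinsics and any distortion apply to the point x, -y, -z); pixel columns grow to the right and rows downward; lengths in mm; the calibration is good to about 2 mm. A picture is of the moment at which its call begins. There is no depth.
- workorder.hand_in(): hands the job in, once; it reports no verdict.
The state is a dict: "t": time; "q": joint angles; "joint_vel": joint speeds; "tau": joint torques, N m; "tcp_pos": TCP position; "eef_rot": TCP orientation; "wrist_force": force on the tool from outside, world axes, zero at the start; "torque": the same for the moment, N m; "grip_width": opening from 0.0 (shut) to 1.0 (fully open).
Only numpy, scipy, OpenCV 4.12 (cv2) and the standard library are available. Lean on these libraries where they do the work, as an engineer would, in place of code of your own. Each camera call takes 0.05 s, during which the arm holds its last target.

### The job

Turn the laser driver's selector clockwise until it clicks over into its second position and stays there. Then take the slim reset stylus by its handle out of its post holder, reach its tip down through the collared well of the interlock module and press the recessed reset button fully down. Finish while still gripping the stylus and holding the button down; leave the thick-handled nut driver and the lens mount standing where they are.

Things in the scene. Friction and masses are not known exactly. Their poses are not given: they have to be found in the camera images.
- selector (a joint): rotary selector on the laser driver, angle in rad: 0 in the first position (start), 1.2 in the second, with a stop at each; grows clockwise seen from above. An over-centre detent resists with about 0.12 N m at first, falling to nothing half-way (0.6), then throws it on to 1.2 and keeps it there; let go short of half-way it springs back
- selector_grip (a point): point on the selector's vertical turning axis at a good gripping height, 84 mm above the table, 24 mm above the driver's top. The grip is an upright black bar 42 mm long (this point's x axis), 12 mm thick (its y axis), from 8 to 34 mm above the driver's top, on a disc of 42 mm diameter. This point turns with the selector; z is up
- driver: laser driver: fixed grey box 150 x 150 mm, 60 mm high, origin at the centre of its underside, z up; the selector's axis is at x = -20 mm, y = 0 in its frame. It may stand on the left or the right
- well_mouth (a point): centre of the mouth of the well in the interlock module, 73 mm above the table, z up. The well is a vertical round hole of 16 mm diameter with a dark steel collar (28 mm outside diameter, 3 mm tall) whose upper face is at this point. The reset button's top (white, 13 mm diameter) lies 25 mm below the mouth when free, 31 mm below when fully pressed
- module: interlock module: fixed aluminium block 140 x 140 mm, 70 mm high, origin at the centre of its underside, z up; the well's axis is at x = -25, y = 25 mm in its frame; three brass sockets 10 mm tall at x = 45 mm. It may stand on the left or the right
- reset_button (a joint): travel of the recessed reset button in m: 0 free, 0.006 fully down; a spring needs 1.5 N to start and 6 N at the bottom, and pushes it back up when let go
- stylus_grip (a point): middle of the handle of the reset stylus: grey round handle of 18 mm diameter, 55 mm long (27.5 mm above and below this point), z towards its top; below it a steel shaft of 6 mm diameter, 60 mm long, in line. 30 to 65 g. It starts upright in a post holder, shaft in the bore, handle resting on the holder's top; pull it straight up over 60 mm to free it
- holder_a: fixed square aluminium post holder that carries the stylus: 36 mm wide on a 50 mm foot, top 70 mm above the table, bore 10 mm; origin at the centre of its underside. A like holder 120 mm or more away carries the nut driver
- stylus: the stylus as a whole, origin at the tip of its shaft, z along it towards the handle
- stylus_tip (a point): tip of the stylus's shaft, 87.5 mm below the middle of the handle along its axis
- nut_driver_handle (a point): middle of the handle of the nut driver, which stands in the other, like post holder: grey round handle 32 mm in diameter and 74 mm long (37 mm above and below this point). It stays where it is
- lens_mount_center (a point): centre of the lens in its mount: black ring of 54 mm diameter, 14 mm thick, on a steel post on a 60 x 60 x 30 mm aluminium foot, centre 130 mm above the table. Loose; it stays where it is
Things that resemble listed ones, but are neither listed nor needed, are in the scene too. Leave any pink or turquoise look-alike of the stylus alone. Leave any blue look-alike of the module alone.

How it is judged (in metres and radians):
On the way, in this order (a step that is already met when the one before it is completed fails the run):
1. the selector has clicked over into its second position, the stylus still in its holder (value of joint selector above 1.05 rad and distance of stylus_grip from where it was at the start of the episode below 0.03 m), for 0.2 s.
2. the stylus is gripped by its handle and clear of its holder (distance between the grasp point and stylus_grip below 0.035 m and contact force between the fingers and stylus above 1 N and distance of stylus_grip from where it was at the start of the episode above 0.06 m), for 0.2 s.
3. the gripped stylus reaches through the well and holds the button down (value of joint reset_button above 0.0045 m and horizontal distance between stylus_tip and well_mouth below 0.008 m and z of stylus_tip in the frame of well_mouth below -0.027 m and distance between the grasp point and stylus_grip below 0.035 m and contact force between the fingers and stylus above 1 N), for 0.3 s.
At the end, for the whole second after the job is handed in: For the last second: selector past 1.05 rad; stylus gripped (over 1 N, grasp within 35 mm of the handle's middle), its tip within 8 mm of the well's axis and over 27 mm below the mouth; button at least 4.5 of 6 mm down; nut driver and lens mount within 25 mm of their starts (all of step 3 and value of joint selector above 1.05 rad and distance of each of nut_driver_handle, lens_mount_center from where it was at the start of the episode below 0.025 m); the arm keeps its last pose, push and grip.
It fails at once if the nut driver is pulled, knocked over or moved (distance of nut_driver_handle from where it was at the start of the episode above 0.025 m).
It fails at once if the lens mount is knocked or moved (distance of lens_mount_center from where it was at the start of the episode above 0.025 m).
It also fails if it takes over 54 s, if anything falls off the work surface, if the arm or the gripper's body presses on something with over 40 N, if the wrist force passes 120 N, or if a joint passes its speed limit or range.

## Working session

There is one attempt and no reset: what is moved stays moved. The work goes in short steps, Python scripts to look and compute and a tool call to move; the robot and the scene stay as the last step left them, time stands still between calls to the robot, and variables do not carry over. Pictures are saved under pics/ and viewed, and the job is handed in when it is done.

Besides the shell and the picture viewer there is one more tool, called after "Call:" as name(argument=value, ...), one argument or row to a line, values as JSON. play_rows: Moves the arm, as the interface text tells. Its arguments: {"type":"object","properties":{"increments":{"type":"array","items":{"type":"array","items":{"type":"number"}}},"grip_force":{"type":"number"}},"required":["increments"]}

```bash
mkdir -p pics
cat > h.py <<'E'
import cv2,numpy as np
from station import readout,viewer,workorder
def snap(n,f=None):
    s=viewer.snapshot(n)
    if f: cv2.imwrite('pics/'+f,s['image'])
    return s
def ray(s,u,v):
    K=np.array(s['intrinsics']);T=np.array(s['world_to_cam'])
    d=np.linalg.inv(K)@[u,v,1]; d=np.array([d[0],-d[1],-d[2]])
    R=T[:3,:3]; return -R.T@T[:3,3], R.T@d
def onz(s,u,v,z):
    o,d=ray(s,u,v); return o+d*(z-o[2])/d[2]
def proj(s,p):
    K=np.array(s['intrinsics']);T=np.array(s['world_to_cam'])
    c=T[:3,:3]@np.array(p,float)+T[:3,3]; q=K@[c[0],-c[1],-c[2]]; return q[:2]/q[2]
E
python3 - <<'E'
from h import *
import pickle
for n in('side','top','wrist'):
    s=snap(n,n+'0.png'); pickle.dump(s,open(n+'0.pkl','wb')); print(n,[k for k in s],ray(s,256,192),np.array(s['intrinsics'])[0])
print(readout.state())
E
```

```text
side ['image', 'intrinsics', 'world_to_cam'] (array([398.62555009, 678.95804376, 678.8875712 ]), array([ 0.1290043 , -0.74912923, -0.64989776])) [346.76865601   0.         258.94518245]
top ['image', 'intrinsics', 'world_to_cam'] (array([ 413.93231184,   22.62117719, 1308.94728674]), array([ 0.07637818, -0.01812625, -0.99695613])) [494.04987163   0.         254.55211617]
wrist ['image', 'intrinsics', 'world_to_cam'] (array([200.36375097, 700.40289166, 372.85935245]), array([ 0.29861336, -0.13443288, -0.94515345])) [273.25135485   0.         258.75560631]
{'t': 0.15, 'q': array([-1.2774793 ,  0.59190298,  0.04833426,  1.60951823, -0.03328573,
        0.94271352, -0.03368169]), 'joint_vel': array([ 8.37835092e-04, -2.83960048e-03, -6.81016700e-04, -2.74145238e-03,
       -2.63600655e-04, -5.32381178e-04, -3.96024110e-05]), 'tau': array([ 2.52283869e-03, -5.49244773e+01,  1.54940911e+00, -1.98452818e+01,
        9.54860647e-03,  5.65276030e-03,  1.49972216e-06]), 'tcp_pos': array([273.27804708, 670.88143664, 255.41154555]), 'eef_rot': array([ 8.29807519e-01,  5.58049036e-01, -6.85205585e-04,  5.33877916e-04]), 'wrist_force': array([-0.09640878,  0.33592333,  0.87361234]), 'torque': array([-0.00464424,  0.02306088, -0.01257743]), 'grip_width': 0.9983886321936879}
```

View pics/side0.png

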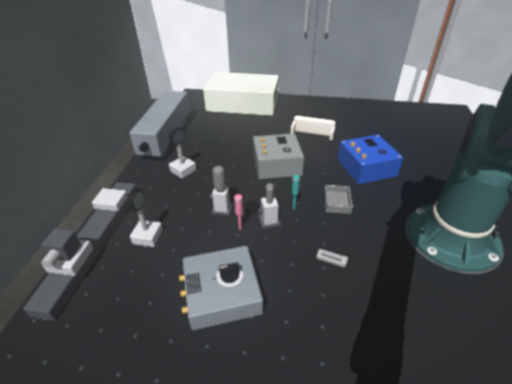

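View pics/top0.png

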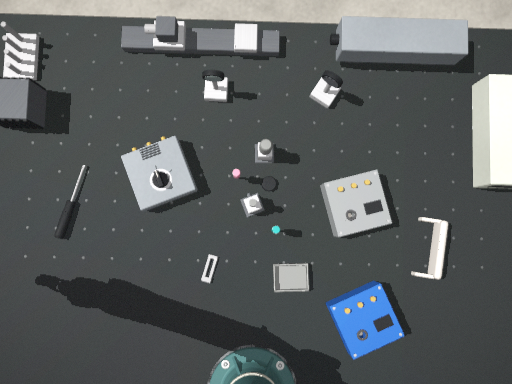

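View pics/wrist0.png

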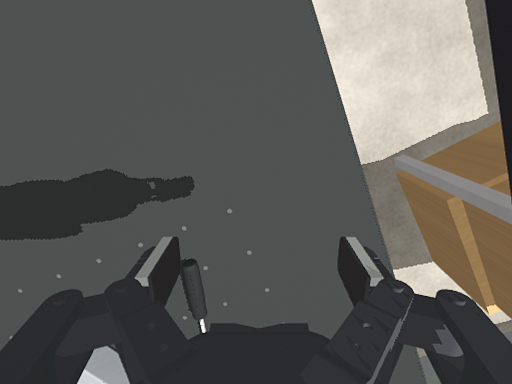

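The side and top views show these things:
- The grey driver is at top (160,173), on the robot's left. Its selector is at about (160,180).
- The grey module is at top (357,203). Its blue look-alike at (367,320) is to be left alone.
- Two post holders stand at (265,150), with the thick handle of the nut driver, and at (252,204), with the slim grey handle of the stylus.
- Pink and turquoise look-alikes are at (237,173) and (276,230).
- Two lens mounts are at (215,88) and (327,90).

Next I'll enlarge the candidates.

Run:
```python
from h import *
im=cv2.imread('pics/top0.png')
def c(x,y,w,h,W,H): return cv2.resize(im[y:y+h,x:x+w],(W,H),interpolation=cv2.INTER_CUBIC)
a=c(115,130,90,90,400,400);b=c(312,160,90,90,400,400)
cv2.imwrite('pics/crop1.png',np.hstack([a,b]))
im2=cv2.imread('pics/side0.png')
d=cv2.resize(im2[155:235,205:305],(400,320),interpolation=cv2.INTER_CUBIC)
e=c(225,130,62,50*2,248,400)
e=cv2.copyMakeBorder(e,0,0,0,152,cv2.BORDER_CONSTANT)
d=cv2.copyMakeBorder(d,0,80,0,0,cv2.BORDER_CONSTANT)
cv2.imwrite('pics/crop2.png',np.hstack([e,d]))
```

```text
(no output)
```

View pics/crop1.png

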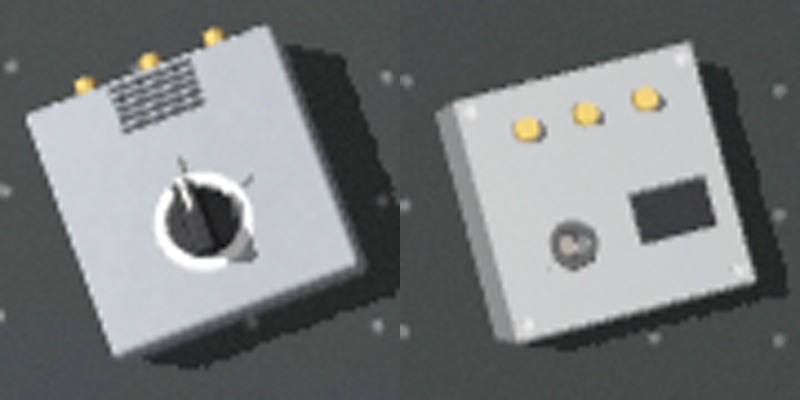

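View pics/crop2.png

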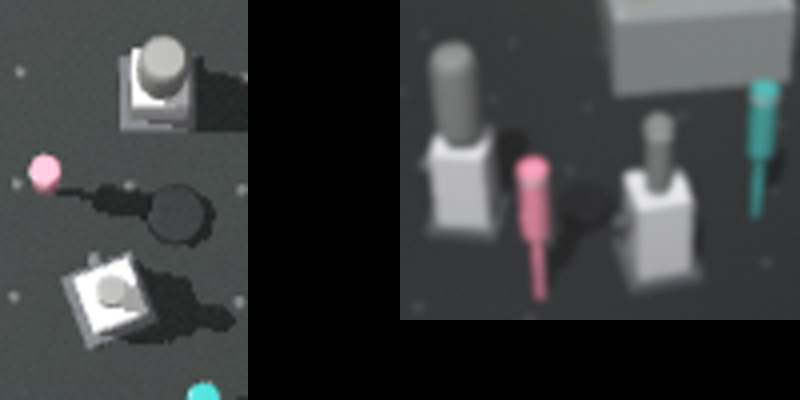

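The crops confirm the targets:
- **Stylus:** it is the slim grey handle in the holder at top pixel (253,202). The thicker grey handle at (265,147) is the nut driver.
- **Selector:** its ring centre is at about (161,179), with the pointer at the left tick.
- **Well collar:** it is at about (351,215), on the grey module.

Run:
```python
from h import *
import pickle
s=pickle.load(open('top0.pkl','rb')); sd=pickle.load(open('side0.pkl','rb'))
f=90/400
D=[onz(s,115+x*f,130+y*f,60)[:2] for x,y in[(28,118),(268,28),(360,264),(116,353)]]
M=[onz(s,312+(x-400)*f,160+y*f,70)[:2] for x,y in[(455,105),(690,45),(755,283),(518,340)]]
for n,P in(('D',D),('M',M)):
    P=np.array(P); print(n,P.round(),P.mean(0).round(1),[np.linalg.norm(P[i]-P[i-1]).round(1) for i in range(4)])
print('ring',onz(s,115+205*f,130+220*f,66))
for x,y in((182,165),(248,180)): print('tick',onz(s,115+x*f,130+y*f,60))
print('well',onz(s,312+174*f,160+243*f,73))
print('sty top',onz(s,225+112/4,130+288/4,125))
# side: stylus top crop(658,113)->
p=onz(s,225+112/4,130+288/4,125); print('sty proj side',proj(sd,p),'seen',205+258/4,155+120/4)
print('nut',onz(s,225+161/4,130+62/4,144),'lens',onz(s,214,76,157),onz(s,332,79,157))
```

```text
D [[591. 344.]
 [647. 209.]
 [512. 152.]
 [458. 288.]] [552.  248.4] [np.float64(144.2), np.float64(145.8), np.float64(146.3), np.float64(146.6)]
M [[ 535. -172.]
 [ 572. -306.]
 [ 438. -343.]
 [ 403. -209.]] [ 486.9 -257.6] [np.float64(137.2), np.float64(139.2), np.float64(139.6), np.float64(138.7)]
ring [534.53041479 239.9035685   66.        ]
tick [566.30529741 255.32148456  60.        ]
tick [558.69477537 217.41833903  60.        ]
well [ 457.80967213 -239.8310072    73.        ]
sty top [480.39414621   7.70440686 125.        ]
sty proj side [269.10532012 184.66679261] seen 269.5 185.0
nut [614.93765206 -17.90032374 144.        ] lens [776.68601319 108.50819068 157.        ] [ 777.83283367 -173.42820923  157.        ]
```

Call:
play_rows(
  increments=[
    [-30,40,2,0,0,-4.5,0],
    [-60,81,5,0,0,-9,0],
    [-90,121,7,0,0,-13.5,0],
    [-120,162,10,0,0,-18,0],
    [-150,202,12,0,0,-22.5,0],
    [-180,242,15,0,0,-27,0],
    [-210,283,17,0,0,-31.5,0],
    [-240,323,20,0,0,-36,0],
    [-270,364,22,0,0,-40.5,0],
    [-301,404,25,0,0,-45,0],
  ],
  grip_force=60,
)

```text
t: 1.4
tcp_pos: [534.6, 238.2, 230.8]
eef_rot: [0.552, 0.834, -0.001, 0.0]
wrist_force: [0.6, -0.7, 0.7]
grip_width: 1.001
```

Run:
```python
from h import *
import pickle
s=snap('wrist','w1.png'); pickle.dump(s,open('w1.pkl','wb'))
st=readout.state(); print(st['t'],st['q'],st['tcp_pos'],st['eef_rot'],st['wrist_force'])
print(proj(s,[534,240.5,94]),proj(s,[534,240.5,68]))
```

```text
1.45 [-0.39340759  0.45088635 -0.1209089   1.94751561  0.08876496  0.75079498
  1.39515164] [538.85942246 228.74045868 230.24705188] [ 0.55592866  0.8312194  -0.00305433  0.00288232] [ 3.05585593 -5.35703013 -0.39410536]
[261.52427354 183.46354558] [261.33258769 176.23608341]
```

View pics/w1.png

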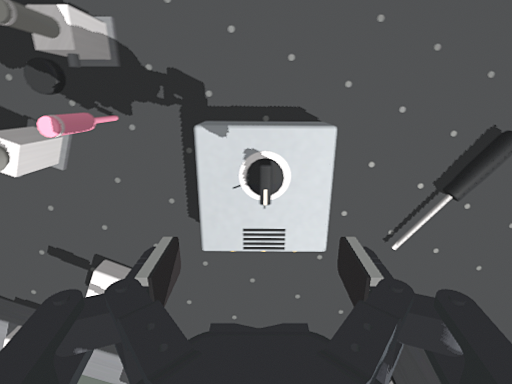

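The wrist view shows the driver, with its ring at about (265,176) and the bar nearly vertical in the picture, so it is aligned with the jaws. The arm was still settling, so I'll hold and measure again.

Call:
play_rows(
  increments=[
    [0,0,0,0,0,0,0],
    [0,0,0,0,0,0,0],
    [0,0,0,0,0,0,0],
    [0,0,0,0,0,0,0],
    [0,0,0,0,0,0,0],
    [0,0,0,0,0,0,0],
    [0,0,0,0,0,0,0],
    [0,0,0,0,0,0,0],
    [0,0,0,0,0,0,0],
    [0,0,0,0,0,0,0],
  ],
)

```text
t: 2.7
tcp_pos: [538.9, 228.7, 230.2]
eef_rot: [0.556, 0.831, -0.003, 0.003]
wrist_force: [0.9, 0.2, -0.6]
grip_width: 1.002
```

Run:
```python
from h import *
import pickle
s=snap('wrist','w2.png'); pickle.dump(s,open('w2.pkl','wb'))
st=readout.state(); print(st['t'],st['tcp_pos'],st['eef_rot'],st['wrist_force'])
im=s['image']; 
g=cv2.inRange(cv2.cvtColor(im,cv2.COLOR_BGR2GRAY),235,255)
n,l,stt,c=cv2.connectedComponentsWithStats(g)
for i in range(1,n):
    if stt[i][4]>60:
        print(stt[i],c[i], onz(s,stt[i][0]+stt[i][2]/2,stt[i][1]+stt[i][3]/2,62).round(1))
cv2.imwrite('pics/w2c.png',cv2.resize(im[100:270,180:350],(680,600),interpolation=cv2.INTER_CUBIC))
```

```text
2.75 [538.90159642 228.71659781 230.26637603] [ 0.55598523  0.83118165 -0.00302118  0.00289134] [-0.34685558 -0.05926439  0.231976  ]
[ 61   6  24  26 352] [73.93465909 16.72443182] [467.7  11.8  62. ]
[  8 139  25  39 387] [ 24.25322997 158.25839793] [621.  -15.7  62. ]
[273 151  30  49 411] [291.38686131 170.95620438] [528.1 256.8  62. ]
[251 162  20  39 186] [257.95698925 185.03763441] [545.6 232.4  62. ]
[101 272  23  14 163] [109.57055215 278.50920245] [733. 111.  62.]
```

View pics/w2c.png

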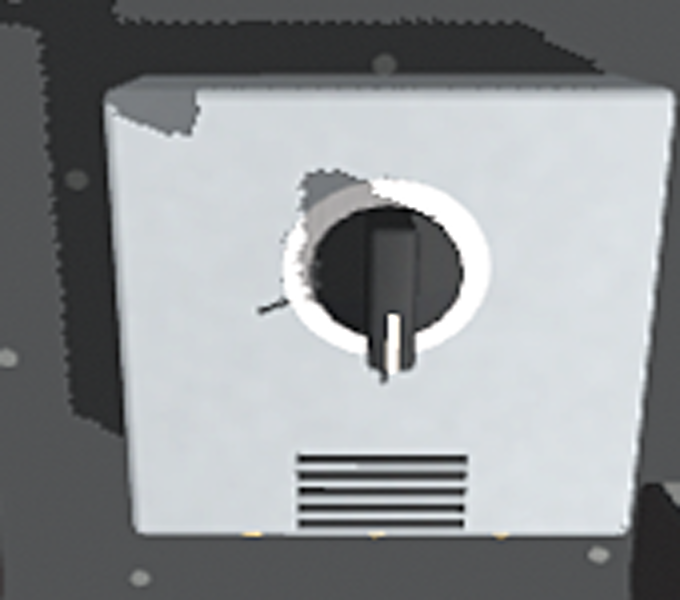

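Run:
```python
from h import *
import pickle
s=pickle.load(open('w2.pkl','rb'))
P=lambda x,y,z: onz(s,180+x/4,100+y/3.529,z).round(1)
print('ring',P(386.5,268,60),P(283,268,60),P(490,268,60))
print('disc',P(388,272,68),P(313,270,68),P(463,270,68))
print('bar top',P(392,300,94),'ends',P(392,228,94),P(391,365,94))
print('edges',P(370,228,94),P(416,228,94),P(370,360,94),P(415,360,94))
for q in((106,93),(673,92),(630,532),(137,532)): print(P(*q,60))
st=readout.state()
from scipy.spatial.transform import Rotation as R
print(R.from_quat(st['eef_rot']).as_matrix().round(4))
```

```text
ring [533.8 246.   60. ] [544.6 219.9  60. ] [522.9 272.1  60. ]
disc [532.9 245.6  68. ] [540.  226.9  68. ] [524.7 263.7  68. ]
bar top [533.7 245.4  94. ] ends [515.  237.2  94. ] [551.4 252.9  94. ]
edges [517.  232.4  94. ] [512.8 242.5  94. ] [552.  247.5  94. ] [547.7 257.8  94. ]
[512.8 157.6  60. ]
[456.5 292.8  60. ]
[590.8 350.2  60. ]
[647.8 214.2  60. ]
[[-0.3817  0.9243  0.0014]
 [ 0.9242  0.3817 -0.0082]
 [-0.0082 -0.0018 -1.    ]]
```

Run:
```python
from h import *
import pickle
t=pickle.load(open('top0.pkl','rb'));sd=pickle.load(open('side0.pkl','rb'));w=pickle.load(open('w2.pkl','rb'))
for y in (240.5,245.5): print(y,'ring side',proj(sd,[534,y,60]),'top',proj(t,[534,y,60]))
sd2=snap('side','side1.png'); t2=snap('top','top1.png'); pickle.dump(t2,open('top1.pkl','wb'))
a=sd['image'][235:330,175:270]; b=t['image'][155:205,135:185]
cv2.imwrite('pics/c3.png',np.hstack([cv2.resize(a,(400,400),interpolation=2),cv2.resize(b,(400,400),interpolation=2)]))
cv2.imwrite('pics/c4.png',cv2.resize(t2['image'][100:260,80:300],(800,582),interpolation=2))
print(proj(t2,[538.9,228.7,204]), np.abs(np.array(t['world_to_cam'])-t2['world_to_cam']).max())
```

```text
240.5 ring side [229.97334038 273.72737912] top [161.28617774 179.94165308]
245.5 ring side [229.46979411 275.64867917] top [159.30711301 179.88978506]
[155.67444713 171.47470695] 0.0
```

View pics/c3.png

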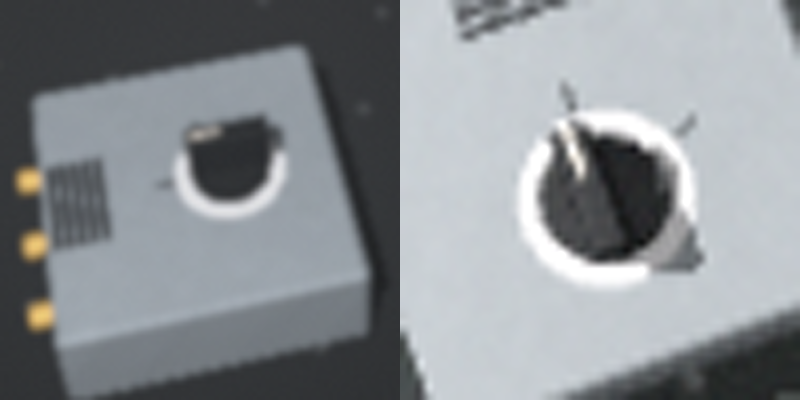

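View pics/c4.png

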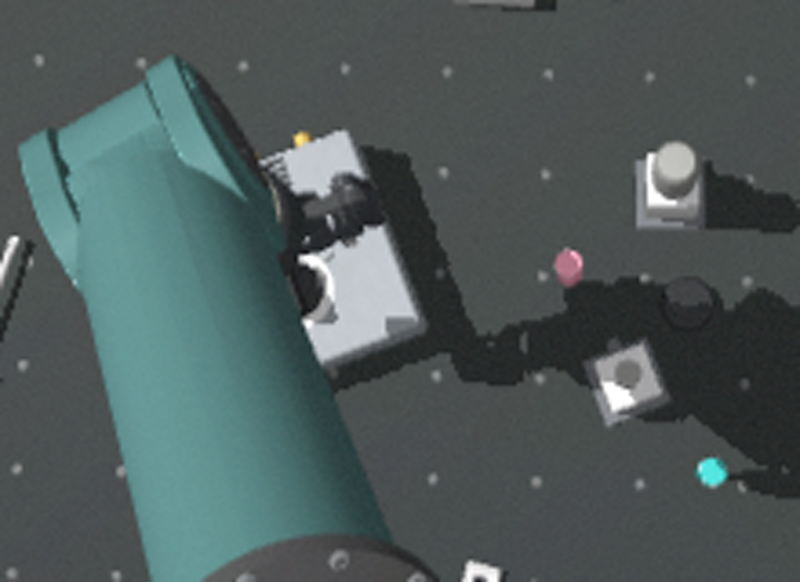

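Run:
```python
from h import *
import pickle
sd=pickle.load(open('side0.pkl','rb'))
a=np.linspace(0,6.28,200)
for y in (238,240.5,243,245.5):
    c=np.array([proj(sd,[534+28*np.cos(t),y+28*np.sin(t),60]) for t in a]); print(y,c.min(0),c.max(0))
print('seen x',175+175/4.21,175+288/4.21,'bottom',235+218/4.21)
```

```text
238 [217.1851489 262.3084317] [243.21740089 283.85805898]
240.5 [216.90139967 263.20922325] [243.00073226 284.86868815]
243 [216.61620089 264.11447529] [242.78306531 285.88461945]
245.5 [216.32954142 265.02422103] [242.56428798 286.90589472]
seen x 216.56769596199524 243.4085510688836 bottom 286.78147268408554
```

Call:
play_rows(
  increments=[
    [4,0,20,0,0,0,0],
    [8,0,40,0,0,0,0],
    [12,1,60,0,0,0,0],
    [16,1,80,0,0,0,0],
    [16.5,1,90,0,0,0,0],
    [16.5,1,90,0,0,0,0],
    [16.5,1,90,0,0,0,0],
    [16.5,1,90,0,0,0,0],
    [16.5,1,90,0,0,0,0],
    [16.5,1,90,0,0,0,0],
  ],
)

```text
t: 4.1
tcp_pos: [533.8, 243.6, 140.4]
eef_rot: [0.556, 0.831, -0.003, 0.003]
wrist_force: [-0.3, 0.9, -0.2]
grip_width: 0.996
```

Run:
```python
from h import *
import pickle
s=snap('wrist','w3.png'); pickle.dump(s,open('w3.pkl','wb'))
st=readout.state(); print(st['t'],st['tcp_pos'],st['eef_rot'],st['wrist_force'])
T=st['tcp_pos']
print('tcp axis at z94 ->',proj(s,[T[0],T[1],94]),proj(s,[T[0],T[1],60]))
```

```text
4.15 [533.73704014 243.60501532 140.35721241] [ 0.55600125  0.83117113 -0.00287523  0.00298165] [-0.11573177  0.4016861   0.34689983]
tcp axis at z94 -> [259.55882872 223.5870392 ] [259.81378548 204.55116832]
```

View pics/w3.png

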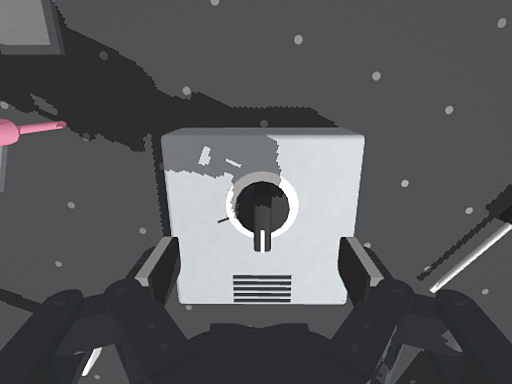

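The picture shows the bar at column 262.5, while the tool axis is at 259.6. The fix is about +1.8 mm along the tool's x. Then I go down and close.

Call:
play_rows(
  increments=[
    [1.8,0,15,0,0,0,0],
    [1.8,0,30,0,0,0,0],
    [1.8,0,44,0,0,0,0],
    [1.8,0,44,0,0,0,0],
    [1.8,0,44,0,0,0,255],
    [1.8,0,44,0,0,0,255],
    [1.8,0,44,0,0,0,255],
    [1.8,0,44,0,0,0,255],
    [1.8,0,44,0,0,0,255],
    [1.8,0,44,0,0,0,255],
  ],
  grip_force=60,
)

```text
t: 5.4
tcp_pos: [533.2, 245.3, 96.9]
eef_rot: [0.556, 0.831, -0.003, 0.003]
wrist_force: [-2.6, -0.1, 5.3]
grip_width: 0.126
```

Run:
```python
from h import *
s=snap('wrist','w4.png')
st=readout.state(); print(st['t'],st['tcp_pos'],st['eef_rot'],st['wrist_force'],st['torque'],st['grip_width'])
```

```text
5.45 [533.17323276 245.28999667  96.82850675] [ 0.5558882   0.83124774 -0.00256306  0.00298947] [-1.87897317  0.29798165  5.77537021] [0.12168617 0.35582462 0.04017085] 0.12809507727242786
```

View pics/w4.png

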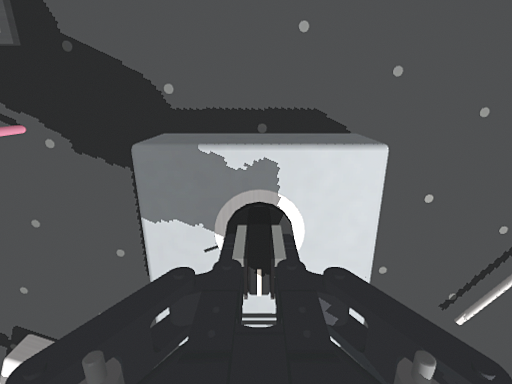

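The fingers hold the bar, with an opening of 0.128 (about 11 mm). Next I turn it clockwise, which is positive about the tool's z.

Call:
play_rows(
  increments=[
    [0,0,0,0,0,7,255],
    [0,0,0,0,0,14,255],
    [0,0,0,0,0,21,255],
    [0,0,0,0,0,28,255],
    [0,0,0,0,0,35,255],
    [0,0,0,0,0,43,255],
    [0,0,0,0,0,51,255],
    [0,0,0,0,0,59,255],
    [0,0,0,0,0,66,255],
    [0,0,0,0,0,67,255],
  ],
)

```text
t: 6.7
tcp_pos: [533.3, 246.4, 96.9]
eef_rot: [0.922, 0.387, -0.0, 0.004]
wrist_force: [-0.7, 2.0, 2.3]
grip_width: 0.125
```

Call:
play_rows(
  increments=[
    [0,0,0,0,0,0,255],
    [0,0,0,0,0,0,0],
    [0,0,0,0,0,0,0],
    [0,0,0,0,0,0,0],
    [0,0,0,0,0,0,0],
    [0,0,0,0,0,0,0],
    [0,0,-25,0,0,0,0],
    [0,0,-50,0,0,0,0],
    [0,0,-75,0,0,0,0],
    [0,0,-100,0,0,0,0],
  ],
)

```text
t: 7.95
tcp_pos: [532.8, 247.0, 197.7]
eef_rot: [0.922, 0.387, -0.0, 0.004]
wrist_force: [0.2, 0.7, -0.2]
grip_width: 1.0
```

Run:
```python
from h import *
s=snap('wrist','w5.png')
st=readout.state(); print(st['t'],st['tcp_pos'],st['eef_rot'],st['wrist_force'],st['q'],st['grip_width'])
```

```text
8.0 [534.77475857 247.67354681 200.78514065] [0.92226521 0.38653464 0.0026966  0.00325315] [ 1.26475871 -0.78927595  2.30973954] [-0.72252263  0.50498024  0.28871543  1.97914986 -0.20950268  0.68098663
  0.48859403] 1.0007281258536884
```

View pics/w5.png

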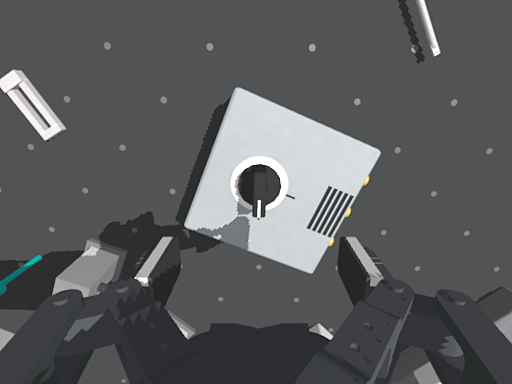

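The wrist view shows the bar turned about 68° and staying there after release: it is upright at (259,190), with the first-position tick now to its right at (290,196). Next is the stylus.

Call:
play_rows(
  increments=[
    [-26,16,-3,0,0,-5,0],
    [-52,32,-5,0,0,-10,0],
    [-78,48,-8,0,0,-16,0],
    [-105,65,-10,0,0,-22,0],
    [-131,81,-12,0,0,-28,0],
    [-157,97,-14,0,0,-34,0],
    [-183,113,-14,0,0,-40,0],
    [-209,129,-14,0,0,-45,0],
    [-209,129,-14,0,0,-45,0],
    [-209,129,-14,0,0,-45,0],
  ],
)

```text
t: 9.25
tcp_pos: [480.4, 8.9, 215.3]
eef_rot: [0.704, 0.71, 0.002, 0.004]
wrist_force: [-0.4, 0.0, 0.2]
grip_width: 0.997
```

Run:
```python
from h import *
import pickle
from scipy.spatial.transform import Rotation as R
s=snap('wrist','w6.png'); pickle.dump(s,open('w6.pkl','wb'))
st=readout.state(); print(st['t'],st['tcp_pos'],st['wrist_force'],st['q']); print(R.from_quat(st['eef_rot']).as_matrix().round(4))
T=st['tcp_pos']; print(proj(s,[T[0],T[1],125]),proj(s,[480.4,8,125]))
t=snap('top','top2.png')
cv2.imwrite('pics/c5.png',np.hstack([cv2.resize(s['image'][60:310,130:380],(400,400),interpolation=2),cv2.resize(t['image'][130:210,110:190],(400,400),interpolation=2)]))
```

```text
9.3 [480.50363854   9.36327452 215.29768437] [0.06033274 0.44223467 0.11322665] [-0.18341369  0.34767907  0.08465728  2.19256438 -0.04399688  0.59534958
  1.51238466]
[[-0.0091  0.9999  0.008 ]
 [ 1.      0.0092 -0.0033]
 [-0.0034  0.008  -1.    ]]
[260.01554048 199.22377752] [258.33739092 199.08943881]
```

View pics/c5.png

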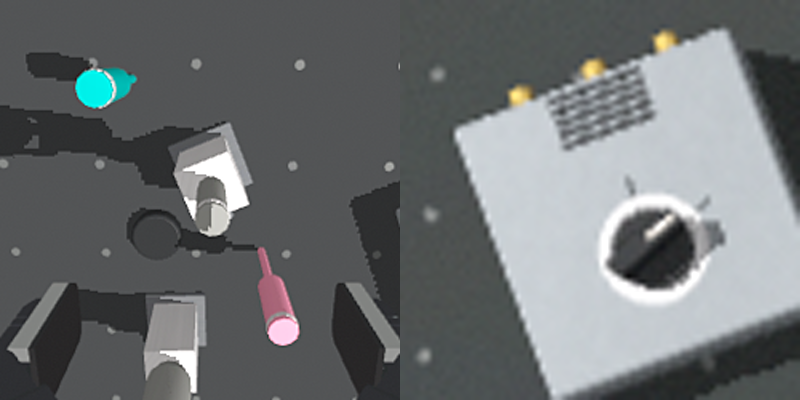

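View pics/w6.png

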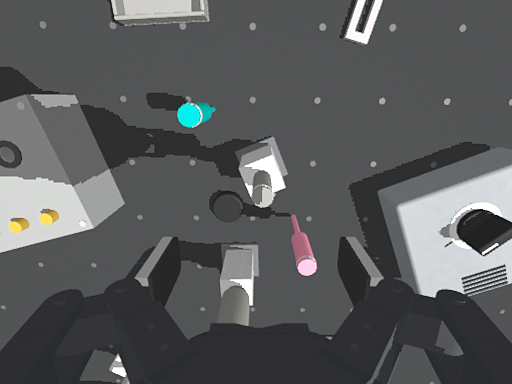

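The right crop (top view) confirms the pointer at the second tick. In the wrist view the stylus handle's top is at about (263,196). The turquoise (195,114), the pink (305,265) and the nut driver (235,305) are well clear of the jaws.

Run:
```python
from h import *
import pickle
s=pickle.load(open('w6.pkl','rb'))
print(onz(s,263.1,196.2,125), onz(s,130+213*.625,60+221*.625,125))
```

```text
[477.86221312  11.83269155 125.        ] [479.52605855  11.87487576 125.        ]
```

Call:
play_rows(
  increments=[
    [2.5,-2,20,0,0,0,0],
    [2.5,-2,45,0,0,0,0],
    [2.5,-2,70,0,0,0,0],
    [2.5,-2.4,95,0,0,0,0],
    [2.5,-2.4,111,0,0,0,0],
    [2.5,-2.4,111,0,0,0,0],
    [2.5,-2.4,111,0,0,0,120],
    [2.5,-2.4,111,0,0,0,120],
    [2.5,-2.4,111,0,0,0,120],
    [2.5,-2.4,111,0,0,0,120],
  ],
  grip_force=40,
)

```text
t: 10.6
tcp_pos: [479.2, 11.7, 104.6]
eef_rot: [0.704, 0.711, 0.002, 0.004]
wrist_force: [-0.1, -0.7, -0.6]
grip_width: 0.531
```

Run:
```python
from h import *
s=snap('wrist','w7.png')
st=readout.state(); print(st['t'],st['tcp_pos'],st['wrist_force'],st['grip_width'])
```

```text
10.65 [479.0743477  11.6327222 104.5147291] [ 0.43616319 -0.13323743 -0.23659818] 0.5312468467035529
```

View pics/w7.png

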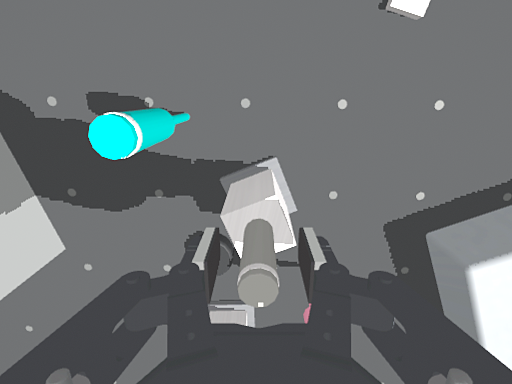

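The handle is centred between the half-closed pads (column 259), so I'll close fully.

Call:
play_rows(
  increments=[
    [0,0,0,0,0,0,255],
    [0,0,0,0,0,0,255],
    [0,0,0,0,0,0,255],
    [0,0,0,0,0,0,255],
    [0,0,0,0,0,0,255],
    [0,0,0,0,0,0,255],
    [0,0,0,0,0,0,255],
    [0,0,-5,0,0,0,255],
    [0,0,-10,0,0,0,255],
    [0,0,-10,0,0,0,255],
  ],
  grip_force=60,
)

```text
t: 11.9
tcp_pos: [479.3, 11.8, 114.9]
eef_rot: [0.704, 0.711, 0.002, 0.004]
wrist_force: [-0.3, 0.9, -0.4]
grip_width: 0.196
```

Run:
```python
from h import *
s=snap('wrist','w8.png')
st=readout.state(); print(st['t'],st['tcp_pos'],st['wrist_force'],st['torque'],st['grip_width'])
```

```text
11.95 [479.15062006  11.76352151 114.71902545] [-0.32620819  0.42271563 -0.61915645] [ 0.04571499  0.0596986  -0.01910078] 0.19277549352842838
```

View pics/w8.png

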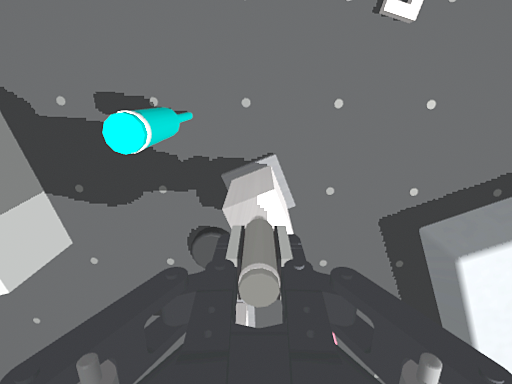

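The stylus is gripped at an opening of 0.193 (about 16 mm). Now I lift it straight up.

Call:
play_rows(
  increments=[
    [0,0,-12,0,0,0,255],
    [0,0,-28,0,0,0,255],
    [0,0,-44,0,0,0,255],
    [0,0,-60,0,0,0,255],
    [0,0,-76,0,0,0,255],
    [0,0,-92,0,0,0,255],
    [0,0,-105,0,0,0,255],
    [0,0,-112,0,0,0,255],
    [0,0,-112,0,0,0,255],
    [0,0,-112,0,0,0,255],
  ],
)

```text
t: 13.2
tcp_pos: [477.8, 12.1, 226.3]
eef_rot: [0.704, 0.711, 0.002, 0.004]
wrist_force: [-0.1, 0.2, -1.8]
grip_width: 0.197
```

Call:
play_rows(
  increments=[
    [-28,-3,0,0,0,0,255],
    [-60,-6,0,0,0,0,255],
    [-95,-9,0,0,0,0,255],
    [-130,-12,0,0,0,0,255],
    [-165,-15,0,0,0,0,255],
    [-200,-19,0,0,0,0,255],
    [-230,-22,0,0,0,0,255],
    [-248,-24,0,0,0,0,255],
    [-248,-24,0,0,0,0,255],
    [-248,-24,0,0,0,0,255],
  ],
)

```text
t: 14.45
tcp_pos: [456.3, -234.6, 226.6]
eef_rot: [0.703, 0.711, 0.002, 0.003]
wrist_force: [-0.4, 1.2, -0.5]
grip_width: 0.197
```

Run:
```python
from h import *
import pickle
from scipy.spatial.transform import Rotation as R
for n in ('wrist','side','top'):
    s=snap(n,n+'9.png'); pickle.dump(s,open(n+'9.pkl','wb'))
    st=readout.state()
    T=st['tcp_pos']; RR=R.from_quat(st['eef_rot']).as_matrix()
    print(n,'tip',proj(s,T+RR@[0,0,94.5]),'well',proj(s,[457,-236,73]))
print(st['t'],st['tcp_pos'],st['wrist_force'],st['q'],st['grip_width']);print(RR.round(4))
```

```text
wrist tip [259.22280194 198.25708356] well [257.98970608 177.73847338]
side tip [287.14050536 133.27080966] well [286.39558796 149.46454633]
top tip [354.36700386 214.11322142] well [349.6247892  214.95959285]
14.6 [ 456.50327738 -234.67237138  226.8689094 ] [-0.05636602  0.34874337 -0.24065295] [ 0.28886871  0.3681722   0.12573408  2.1171767  -0.07554442  0.6521095
  2.04902344] 0.19427494897603134
[[-0.0122  0.9999  0.0078]
 [ 0.9999  0.0123 -0.0026]
 [-0.0027  0.0077 -1.    ]]
```

View pics/wrist9.png

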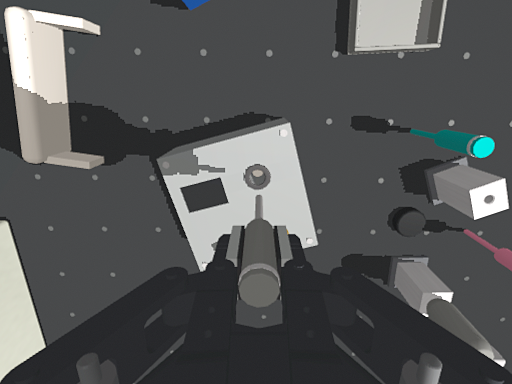

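View pics/side9.png

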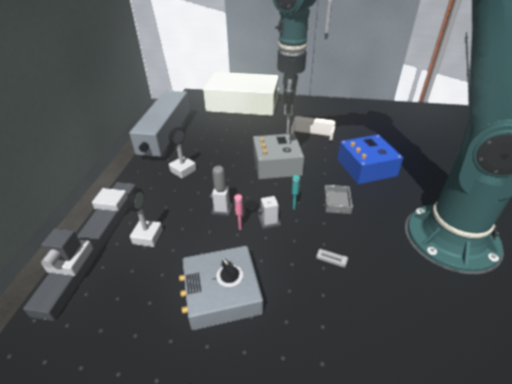

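View pics/top9.png

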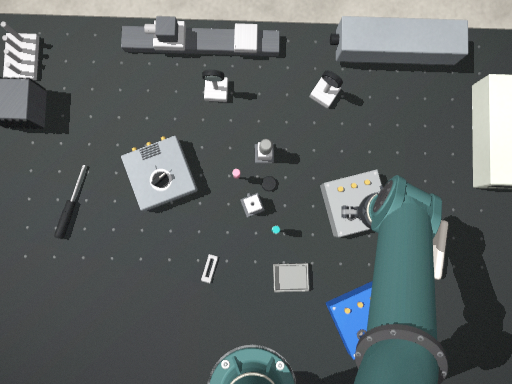

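The wrist view shows the stylus held upright with its tip at about (259,197) and the collar at about (258,177). In the side and top views its holder is empty and nothing else has moved. I'll enlarge to measure the offset.

Run:
```python
from h import *
s=cv2.imread('pics/wrist9.png')
cv2.imwrite('pics/c6.png',cv2.resize(s[150:230,210:310],(800,640)[0:1]+(600,) if 0 else (750,600),interpolation=cv2.INTER_CUBIC))
```

```text
(no output)
```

View pics/c6.png

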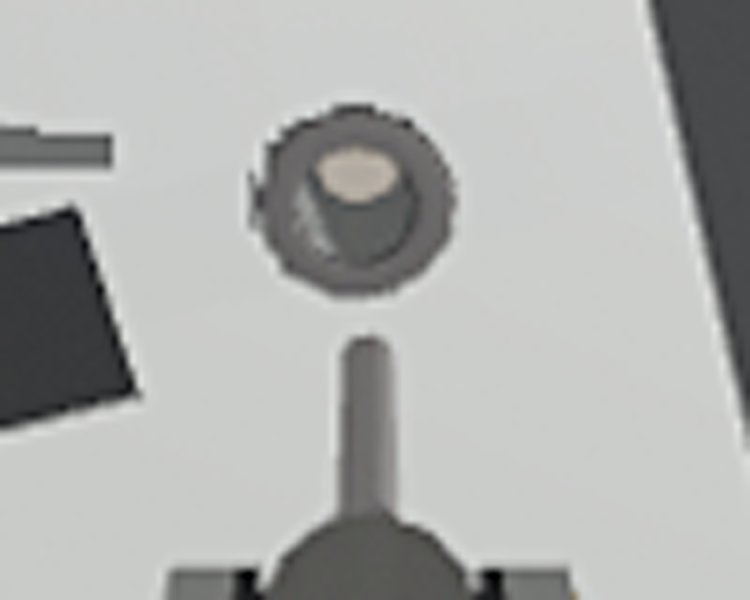

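Run:
```python
from h import *
import pickle
s=pickle.load(open('wrist9.pkl','rb'))
w=onz(s,210+357/7.5,150+201/7.5,73);h=onz(s,210+362/7.5,150+206/7.5,73)
tip=onz(s,258.9,198.1,132.4)
print(w,h,tip)
```

```text
[ 455.99589025 -236.41307617   73.        ] [ 456.7038803  -235.71731274   73.        ] [ 456.91749409 -234.94529321  132.4       ]
```

Call:
play_rows(
  increments=[
    [-0.9,-1,10,0,0,0,255],
    [-0.9,-1,22,0,0,0,255],
    [-0.9,-1,34,0,0,0,255],
    [-0.9,-1.2,46,0,0,0,255],
    [-0.9,-1.2,50,0,0,0,255],
    [-0.9,-1.2,50,0,0,0,255],
    [-0.9,-1.2,50,0,0,0,255],
    [-0.9,-1.2,50,0,0,0,255],
    [-0.9,-1.2,50,0,0,0,255],
    [-0.9,-1.2,50,0,0,0,255],
  ],
)

```text
t: 15.85
tcp_pos: [455.8, -235.7, 177.0]
eef_rot: [0.703, 0.711, 0.002, 0.004]
wrist_force: [-0.3, -0.4, -0.1]
grip_width: 0.19
```

Run:
```python
from h import *
import pickle
s=snap('wrist','w10.png'); pickle.dump(s,open('w10.pkl','wb'))
d=snap('side','s10.png')
st=readout.state(); print(st['t'],st['tcp_pos'],st['wrist_force'])
a=cv2.resize(s['image'][160:240,210:310],(500,400),interpolation=2)
b=cv2.resize(d['image'][110:170,260:320],(300,400),interpolation=2)
cv2.imwrite('pics/c7.png',np.hstack([a,b]))
print(proj(s,[456.4,-236,73]),proj(s,[456.4,-236,82]))
```

```text
15.95 [ 455.73049655 -235.70072976  176.94825156] [ 0.41130042  0.33265305 -1.86090026]
[259.02028828 193.98884608] [258.99704562 197.69745926]
```

View pics/c7.png

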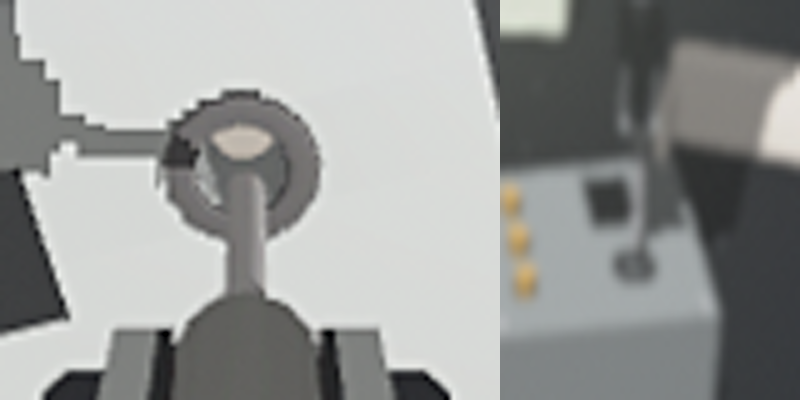

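In the wrist crop the tip, at about (245,188), is on the line of the well's axis, and the side crop shows it right over the collar. I go down into the well and press, slowing near the bottom.

Call:
play_rows(
  increments=[
    [0,-0.1,10,0,0,0,255],
    [0,-0.1,20,0,0,0,255],
    [0,-0.2,28,0,0,0,255],
    [0,-0.3,33,0,0,0,255],
    [0,-0.3,36,0,0,0,255],
    [0,-0.3,38,0,0,0,255],
    [0,-0.3,39.5,0,0,0,255],
    [0,-0.3,39.5,0,0,0,255],
    [0,-0.3,39.5,0,0,0,255],
    [0,-0.3,39.5,0,0,0,255],
  ],
)

```text
t: 17.2
tcp_pos: [455.6, -235.7, 137.6]
eef_rot: [0.703, 0.711, 0.002, 0.004]
wrist_force: [-1.7, 1.4, 4.9]
grip_width: 0.196
```

Run:
```python
from h import *
s=snap('wrist','w11.png')
for _ in range(3):
    snap('wrist');st=readout.state(); print(st['t'],st['tcp_pos'],st['wrist_force'],st['torque'],st['grip_width'])
cv2.imwrite('pics/c8.png',cv2.resize(s['image'][150:300,180:340],(640,600),interpolation=2))
```

```text
17.3 [ 455.63915432 -235.71272361  137.51086962] [-1.05989176  1.36585447  4.62441327] [0.3506612  0.41198551 0.00743529] 0.19405743690348157
17.35 [ 455.65866307 -235.71647941  137.48902778] [-0.44273649  1.26208931  4.89533774] [ 0.29847306  0.5316285  -0.03423221] 0.1914107997373667
17.4 [ 455.63059952 -235.72578431  137.46199695] [-2.43354194  0.21473005  4.0660829 ] [0.33248261 0.40998568 0.04172064] 0.1925477960888552
```

View pics/c8.png

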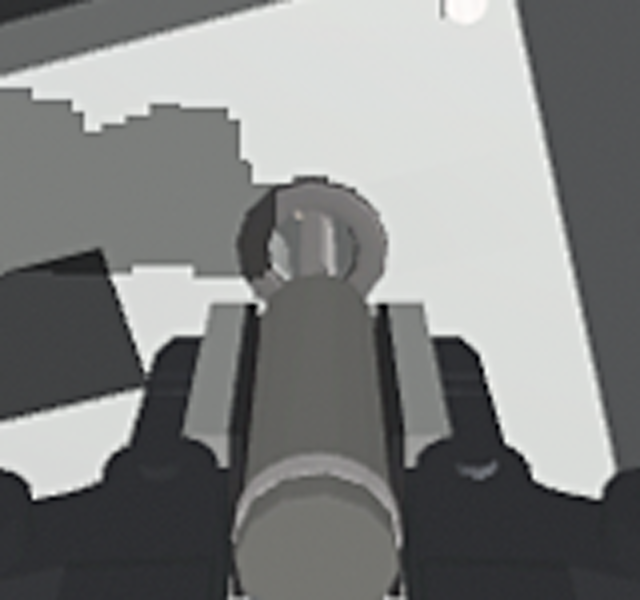

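The shaft is inside the collar and the force of about 5 N matches roughly 5 mm of travel. I press a little further, to the bottom.

Call:
play_rows(
  increments=[
    [0,0,0.7,0,0,0,255],
    [0,0,1.4,0,0,0,255],
    [0,0,2,0,0,0,255],
    [0,0,2,0,0,0,255],
    [0,0,2,0,0,0,255],
    [0,0,2,0,0,0,255],
    [0,0,2,0,0,0,255],
    [0,0,2,0,0,0,255],
    [0,0,2,0,0,0,255],
    [0,0,2,0,0,0,255],
  ],
)

```text
t: 18.65
tcp_pos: [455.9, -235.8, 136.3]
eef_rot: [0.703, 0.711, 0.002, 0.004]
wrist_force: [-2.5, 2.8, 13.2]
grip_width: 0.195
```

Run:
```python
from h import *
F=[]
for _ in range(4):
    s=snap('wrist');st=readout.state(); F.append(st['wrist_force'])
print(st['t'],st['tcp_pos'],np.mean(F,0),st['grip_width'])
snap('top','top12.png'); sd=snap('side','side12.png')
cv2.imwrite('pics/w12.png',s['image'])
```

```text
18.85 [ 455.90251526 -235.81897138  136.28164586] [-2.8730534   1.71596425 12.4152901 ] 0.19424312453923215
```

View pics/side12.png

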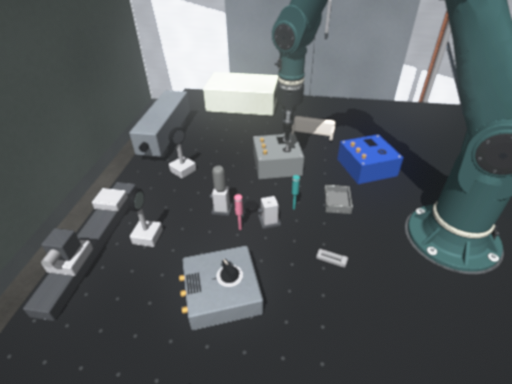

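View pics/w12.png

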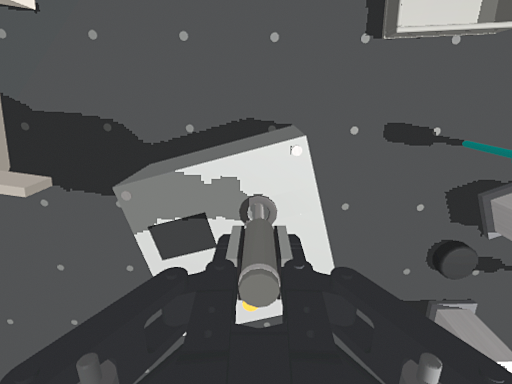

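View pics/top12.png

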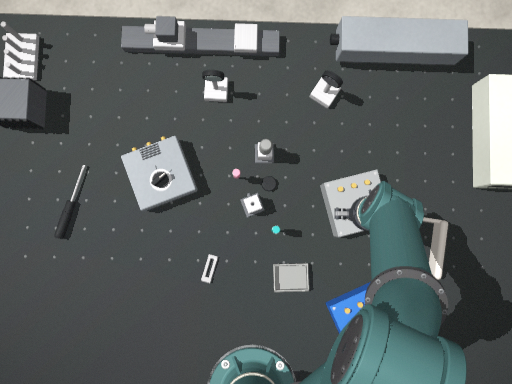

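The upward force is now 12 N, above the spring's 6 N. The tip is about 31 mm below the mouth, so the button is on its stop. The selector still points at the second tick, and the nut driver and lens mounts have not moved. I'm handing in.

Run:
```python
from h import *
print(workorder.hand_in())
st=readout.state(); print(st['t'],st['tcp_pos'],st['wrist_force'],st['grip_width'])
```

```text
the job is handed in; nothing more can be done
None
the job is handed in; nothing more can be done
```

I turned the selector to its second position, took the stylus out of its holder and pressed the reset button down through the well. I handed in at about 19 s of the 54 s, still gripping the stylus and holding the button down; the hand-in reports no verdict.

**Last checks:**
- **Selector:** the pointer was still at the second tick in the last top view, after I released it.
- **Stylus:** it was gripped throughout, with a steady opening of 0.194 (about 16 mm on the 18 mm handle).
- **Button:** the tip was about 31 mm below the mouth (z about 41.8 mm) and about 1 mm off the well's axis. The upward force was about 12 N, more than the 6 N spring alone, so the button was on its stop.
- **Nut driver and lens mounts:** they had not visibly moved in the last top and side views.

**What disagreed:** the top camera put things 4–5 mm off from the wrist camera in y, more than the stated 2 mm. I used the wrist camera, and the side view agreed with it on the selector. I could not read the joint values or the distances moved directly, so these checks come from pictures, arm position and force.

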